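Load the four nests of the repair line

ROBOT

A 6-joint arm with a two-finger parallel gripper is mounted at the origin on a cart in front of the work surface, level with it; the furniture and walls round the work are solid. World frame = base frame: x ahead of the robot, y to its left, z up, the work surface at z = 0. Lengths are in m, angles in rad, forces in N, time in s.
With the tool pointing down it reaches from about 0.325 to 0.85 m from the base axis. Payload 4.4 kg.
Tool frame: the origin (TCP) lies on the front face of the gripper's body, between the roots of the fingers; the fingertips stand 97 mm ahead of it and the grasp point (between the pads) lies 78 mm ahead of it; z points along the fingers, y is the line along which they close (so a half turn about z gives the same grasp; the last joint's range is limited). The gripper opens to 94 mm and grips with 3 to 60 N. Pads are 16 mm wide; open, the fingers measure 119 mm over their backs; the gripper's body (75 mm by 177 mm) begins 78 mm behind the grasp point.
Start: joints at [-1.254, 0.207, 1.542, -0, 1.393, -0.15], TCP at [0.259, -0.513, 0.303] pointing down, gripper open.
Joint ranges: [-2.73, 2.73], [-0.86, 2.22], [0.23, 2.46], [-1.11, 4.25], [0.08, 2.63], [-2.82, 2.82]. Speed limits (rad/s): [2.79, 2.79, 3.14, 3.14, 3.14, 3.14].

INTERFACE

Orientations are given as a rotation vector (axis times angle).
In Python, from station import r gives the robot as it stands. The module is installed in compiled form; this text tells all that it offers. Calls block until the motion is done:
- r.move_ptp(position, orientation): joint-space move of the TCP to a pose.
- r.movel(position, max_speed=0.15, ori=None, stop_force=None): straight line of the TCP; ori=None keeps the orientation; max_speed is the mean speed in m/s. With stop_force (N) it stops when the force on the tool has changed by that much, and returns True; else False.
- r.goto_joints(angles): joint-space move.
- r.set_gripper(opening, grip_force=None): finger opening in m; grip_force is the grip in N (None keeps the last); returns when the fingers have stopped.
- r.dwell(seconds).
- r.ik(position, orientation): joint angles nearest the present ones, or None.
- r.observe(): the state.
- r.capture(name): name is "scene" or "side" or "wrist"; returns a dict with "frame" (480x640x3 uint8, blue, green, red), "fx", "fy", "cx", "cy" (pixels), "k1" (the pictures are not rectified: a ray, as slopes to the right and down, at radius r is drawn at 1 + k1 r^2 times it, then the intrinsics apply), "extrinsics" (4x4, takes a point from camera to world coordinates). Camera axes: x right, y up, looking along -z (the intrinsics and any distortion apply to the point x, -y, -z); pixel columns grow to the right and rows downward; lengths in m; the calibration is good to about 2 mm. A picture is of the moment at which its call begins. There is no depth.
A pose or a line that the arm cannot do raises r.PlanningError and nothing moves.
- r.sign_off(): hands the job in; it is judged then, once.
Trained networks look in a picture, given as the dict that the camera call returned (one of the last four; its "shot" number tells which), for a name from the list of things; names that differ only in an ending like _2 or _b are one class to them, and where a whole thing is asked for, a point or a joint stands for the part that bears it (a point fixed in the world has none). Each returns a list of dicts, best first, with "confidence" (0 to 1); they miss things now and then, are a little off and sometimes report something else, mostly with a low value. They report only what shows in the picture. A call takes as long as a camera call. They do not tell look-alikes from the thing itself.
- r.look_for(picture, query): "at" ([column, row] in pixels, amid what is visible of it).
The state is a dict: "time_s": time; "joints": joint angles; "joint_velocities": joint speeds; "effort": joint torques, N m; "ee_pos": TCP position; "tool_rot": TCP orientation; "contact_force": force on the tool from outside, world axes, zero at the start; "moment": the same for the moment, N m; "finger_gap": finger opening in m; "gripper_force": force on a finger pad.
Only numpy, scipy, OpenCV 4.12 (cv2) and the standard library are available. Lean on these libraries where they do the work, as an engineer would, in place of code of your own. Each camera call takes 0.05 s, during which the arm holds its last target. There are 200 camera calls.

TASK

Set the stopped line up for the next repair batch: put the battery pack, the date stamp, the label roll and the small bottle from the near end of the belt each into the nest on the belt whose raised lip matches its outline (shape and size), upright and flat on the nest floor inside the lip. Let go of everything, and leave the card terminals where they are.

Things in the scene. Friction and masses are not known exactly. Their poses are not given: they have to be found in the camera images.
- battery: battery pack, a flat dark rectangular block with a pale label on top, lying flat; 36 (its x) x 56 (its y) x 11 mm, 45 g; origin at the centre of its underside, z up. Grasp across the 36 mm width from above
- date_stamp: hand stamp standing upright: black rectangular foot 22 (its x) x 42 (its y) x 12 mm, and above it a round red knob handle at most 24 mm in diameter, top at 65 mm; 60 g; origin at the centre of its underside, z up. Grasp the knob, around 45 mm above the underside
- label_roll: roll of blank white labels, lying flat with its axis vertical; 50 mm diameter, 30 mm high, 60 g; origin at the centre of its underside, z up
- flux_bottle: small orange bottle with a black cap, standing upright on the belt nearer to the robot than the nests (a like one on the left bench is fixed scenery); body 30 mm diameter and 42 mm high, cap 20 mm diameter, 58 mm high in all, 50 g; origin at the centre of its underside, z up. Grasp the body
- battery_nest: fixed nest for the battery pack: grey plate 64 (its x) x 84 (its y) mm, 4 mm thick, with four aluminium L-shaped corner lips, 4 mm high above the plate, 5 mm wide, that enclose a rectangle 50 (its x) x 70 (its y) mm; between the corners the sides are open, 26 mm on the short sides and 42 mm on the long sides. Origin at the centre of its underside, on the belt; the nest floor is 4 mm above the origin, the lip's top 8 mm. The part's long side lies along the nest's y
- stamp_nest: fixed nest for the date stamp: the smaller of the two rectangular nests, grey plate 51 (its x) x 70 (its y) mm, 4 mm thick, with four aluminium L-shaped corner lips, 4 mm high above the plate, 5 mm wide, that enclose a rectangle 37 (its x) x 56 (its y) mm. Origin at the centre of its underside, on the belt; the nest floor is 4 mm above the origin, the lip's top 8 mm. The long side of the stamp's foot lies along the nest's y
- roll_nest: fixed nest for the label roll: the larger of the two round nests, round grey plate 78 mm in diameter, 4 mm thick, with a round aluminium lip, inner diameter 64 mm, 5 mm wide, 4 mm high above the plate. Origin at the centre of its underside, on the belt; the nest floor is 4 mm above the origin, the lip's top 8 mm
- bottle_nest: fixed nest for the small bottle: the smaller of the two round nests, round grey plate 58 mm in diameter, 4 mm thick, with a round aluminium lip, inner diameter 44 mm, 5 mm wide, 4 mm high above the plate. Origin at the centre of its underside, on the belt; the nest floor is 4 mm above the origin, the lip's top 8 mm
- terminal: bystander: white hand-held card terminal with a keypad, 146 (its x) x 75 x 28 mm, lying on the belt beyond the nests (a second one farther off is fixed); origin at the centre of its underside. Not to be moved
- post_foot (a point): foot of the fixed upright aluminium post of the gantry, 45 x 45 mm square and over 1.2 m tall, on the belt's right-hand rail; the point is the centre of its foot. An obstacle: arm and gripper must keep clear of it, so draw the arm in close to the robot's base before swinging past it
Not all that is in view belongs to the job. There is more than one size of the label_roll; the one meant has the size given above.

How it is judged:
At the end, for the whole second after the job is handed in: Each part rests in its own nest, still: centre within 12 mm of the nest centre, underside within 2.5 mm of the nest floor (not on the lip), upright within 0.08 rad; battery and stamp long side along the nest (0.6 rad, either way). Terminal not moved over 20 mm (horizontal distance between battery and battery_nest below 0.012 m and z of battery in the frame of battery_nest between 0.002 and 0.0065 m and angle between each of battery, date_stamp, label_roll, flux_bottle's own z axis and vertical below 0.08 rad and linear speed of each of battery, date_stamp, label_roll, flux_bottle below 0.02 m/s and angular speed of each of battery, date_stamp, label_roll, flux_bottle below 0.2 rad/s and angle between the y axis of battery and the y axis of battery_nest, either way round below 0.6 rad and horizontal distance between date_stamp and stamp_nest below 0.012 m and z of date_stamp in the frame of stamp_nest between 0.002 and 0.0065 m and angle between the y axis of date_stamp and the y axis of stamp_nest, either way round below 0.6 rad and horizontal distance between label_roll and roll_nest below 0.012 m and z of label_roll in the frame of roll_nest between 0.002 and 0.0065 m and horizontal distance between flux_bottle and bottle_nest below 0.012 m and z of flux_bottle in the frame of bottle_nest between 0.002 and 0.0065 m); the robot touches nothing.
It fails at once if the card terminal is moved by more than 20 mm (distance of terminal from where it was at the start of the episode above 0.02 m).
It also fails if it takes over 96 s, if anything falls off the work surface, if the arm or the gripper's body presses on something with over 40 N, if the wrist force passes 120 N, or if a joint passes its speed limit or range.

## Working session

There is one attempt and no reset: what is moved stays moved. The work goes in short steps, each a Python script; the robot and the scene stay as the last script left them, time stands still between calls to the robot, and variables do not carry over. Pictures are saved under pics/ and viewed, at most 14 in all, crops included, and the job is handed in when it is done.

```bash
mkdir -p pics; cat > h.py <<'E'
import numpy as np, cv2
from station import r
def ray(p,uv):
    K=np.array([[p['fx'],0,p['cx']],[0,p['fy'],p['cy']],[0,0,1.]])
    q=cv2.undistortPoints(np.array([[uv]],float),K,np.array([p['k1'],0,0,0,0.]))[0,0]
    T=np.array(p['extrinsics']); return T[:3,3],T[:3,:3]@np.array([q[0],-q[1],-1.])
def at(p,uv,z):
    o,d=ray(p,uv); return (o+d*(z-o[2])/d[2]).round(4)
def proj(p,X):
    T=np.array(p['extrinsics']); c=T[:3,:3].T@(np.array(X,float)-T[:3,3])
    a,b=c[0]/-c[2],-c[1]/-c[2]; s=1+p['k1']*(a*a+b*b)
    return np.array([p['fx']*a*s+p['cx'],p['fy']*b*s+p['cy']])
E
python3 - <<'E'
from h import *
H=dict(battery=.011,date_stamp=.03,label_roll=.03,flux_bottle=.03,battery_nest=.004,stamp_nest=.004,roll_nest=.004,bottle_nest=.004,terminal=.02)
for n in ("scene","side","wrist"):
    p=r.capture(n); cv2.imwrite(f'pics/{n}0.png',p['frame'])
    print(n,np.array(p['extrinsics']).round(3).tolist())
    if n=='wrist':continue
    for k,z in H.items():
        print(k,[(np.round(d['at']).tolist(),round(d['confidence'],2),at(p,d['at'],z)[:2].tolist()) for d in r.look_for(p,k)[:3]])
o=r.observe();print(o['time_s'],o['tool_rot'])
E
```

```text
scene [[-0.769, 0.472, -0.431, 0.225], [-0.639, -0.577, 0.509, 0.435], [-0.008, 0.667, 0.745, 0.68], [0.0, 0.0, 0.0, 1.0]]
battery [([342.0, 358.0], 0.67, [0.4364, 0.1279]), ([306.0, 249.0], 0.66, [0.6175, -0.0007]), ([411.0, 286.0], 0.26, [0.4295, -0.0508])]
date_stamp [([283.0, 374.0], 0.79, [0.4788, 0.2108])]
label_roll [([388.0, 261.0], 0.93, [0.4824, -0.0556]), ([302.0, 331.0], 0.82, [0.5049, 0.1396]), ([358.0, 303.0], 0.57, [0.4697, 0.0443])]
flux_bottle [([411.0, 286.0], 0.87, [0.4228, -0.0356])]
battery_nest [([266.0, 280.0], 0.84, [0.629, 0.0893])]
stamp_nest [([337.0, 216.0], 0.89, [0.6309, -0.1085])]
roll_nest [([218.0, 317.0], 0.69, [0.6375, 0.1934])]
bottle_nest [([304.0, 248.0], 0.64, [0.6262, -0.0062])]
terminal [([243.0, 198.0], 0.91, [0.7921, -0.0189])]
side [[-0.983, 0.096, -0.155, 0.474], [-0.182, -0.552, 0.814, 0.681], [-0.008, 0.828, 0.56, 0.521], [0.0, 0.0, 0.0, 1.0]]
battery [([409.0, 323.0], 0.73, [0.4364, 0.1273])]
date_stamp [([386.0, 350.0], 0.51, [0.4699, 0.2107])]
label_roll [([382.0, 254.0], 0.71, [0.4923, -0.0365]), ([386.0, 282.0], 0.66, [0.4798, 0.0494]), ([360.0, 315.0], 0.66, [0.5153, 0.1436])]
flux_bottle [([417.0, 263.0], 0.95, [0.4265, -0.0161])]
battery_nest []
stamp_nest [([318.0, 239.0], 0.68, [0.6308, -0.1074])]
roll_nest []
bottle_nest [([309.0, 267.0], 0.57, [0.6309, -0.005])]
terminal [([234.0, 252.0], 0.88, [0.7813, -0.0076]), ([423.0, 262.0], 0.18, [0.414, -0.0369])]
wrist [[0.452, 0.868, 0.205, 0.319], [-0.892, 0.44, 0.103, -0.483], [-0.001, -0.229, 0.973, 0.385], [0.0, 0.0, 0.0, 1.0]]
1.05 [3.05600022e+00 7.28139796e-01 3.08655745e-05]
```

View pics/scene0.png

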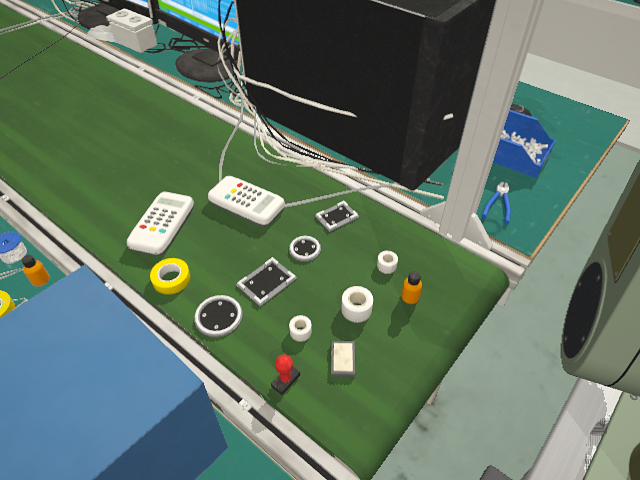

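View pics/side0.png

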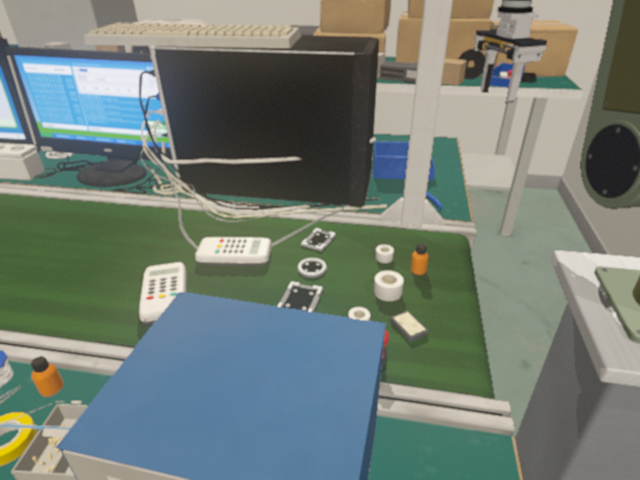

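View pics/wrist0.png

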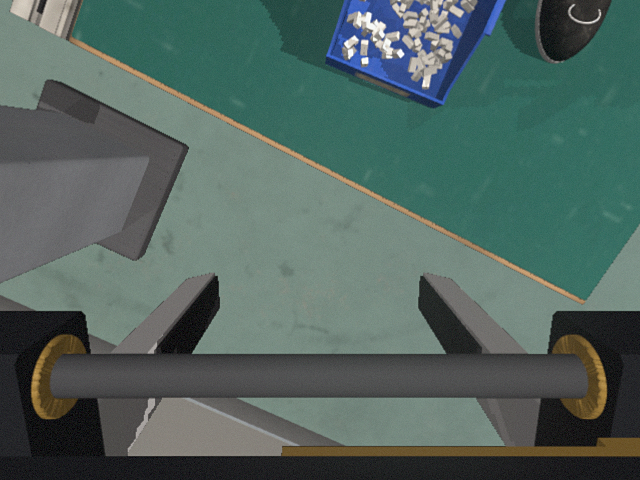

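```bash
cat >> h.py <<'E'
def ori(phi): return np.pi*np.array([np.cos(phi/2),np.sin(phi/2),0])   # tool x at yaw phi, y at phi-90deg
E
python3 - <<'E'
from h import *
p=r.capture('scene'); print('post',at(p,(458,238),0.02),at(p,(440,226),0.0),p['fx'],p['k1'])
a=-1.254
q=r.ik([.36*np.cos(a),.36*np.sin(a),.34],ori(a+np.pi/2)); print(q)
r.goto_joints(q)
q=np.array(r.observe()['joints']); q[0]=0.1; q[5]=1.57; r.goto_joints(q)
r.move_ptp([.40,.06,.36],ori(0))
for n,pos in (('a',None),('b',[.56,.05,.36])):
    if pos: r.move_ptp(pos,ori(0))
    p=r.capture('wrist'); cv2.imwrite(f'pics/w{n}.png',p['frame'])
    np.save(f'w{n}.npy',p,allow_pickle=True)
    for k,z in dict(battery=.011,date_stamp=.06,label_roll=.03,flux_bottle=.058,battery_nest=.006,stamp_nest=.006,roll_nest=.006,bottle_nest=.006,terminal=.028).items():
        print(k,[(np.round(d['at']).tolist(),round(d['confidence'],2),at(p,d['at'],z)[:2].tolist()) for d in r.look_for(p,k)[:4]])
o=r.observe();print(o['time_s'],o['joints'],p['fx'])
E
```

```text
post [ 0.4196 -0.1875  0.02  ] [ 0.4667 -0.2122  0.    ] 500.3291354455202 -0.007466322575448608
[-1.49579361 -0.31704771  1.96104751  0.          1.49759285 -0.24179361]
battery [([256.0, 173.0], 0.85, [0.4406, 0.1265])]
date_stamp [([172.0, 132.0], 0.6, [0.4809, 0.1942])]
label_roll [([446.0, 123.0], 0.93, [0.49, -0.0657]), ([347.0, 137.0], 0.79, [0.4768, 0.0313]), ([243.0, 92.0], 0.77, [0.519, 0.1326])]
flux_bottle [([408.0, 190.0], 0.9, [0.4273, -0.0254])]
battery_nest [([291.0, 6.0], 0.64, [0.6008, 0.0865])]
stamp_nest [([504.0, 0.0], 0.55, [0.6053, -0.1205])]
roll_nest [([184.0, 4.0], 0.59, [0.6029, 0.1907])]
bottle_nest [([383.0, 6.0], 0.76, [0.6012, -0.0036])]
terminal []
battery [([252.0, 313.0], 0.96, [0.4403, 0.1279])]
date_stamp [([174.0, 280.0], 0.85, [0.4959, 0.1958])]
label_roll [([328.0, 290.0], 0.87, [0.4752, 0.0416]), ([252.0, 244.0], 0.8, [0.5259, 0.122]), ([421.0, 267.0], 0.58, [0.5005, -0.0582]), ([280.0, 144.0], 0.32, [0.6285, 0.0894])]
flux_bottle []
battery_nest [([283.0, 143.0], 0.56, [0.6296, 0.0888])]
stamp_nest [([184.0, 135.0], 0.66, [0.6371, 0.1918]), ([468.0, 139.0], 0.61, [0.6333, -0.1043])]
roll_nest [([186.0, 134.0], 0.88, [0.6388, 0.1896])]
bottle_nest [([374.0, 145.0], 0.56, [0.6275, -0.0071])]
terminal [([403.0, 22.0], 0.69, [0.7384, -0.0271])]
6.0083 [-6.48167125e-02  1.39465479e-01  1.50029444e+00 -2.19486486e-05
  1.50131496e+00  1.50593157e+00] 402.45285711415113
```

View pics/wa.png

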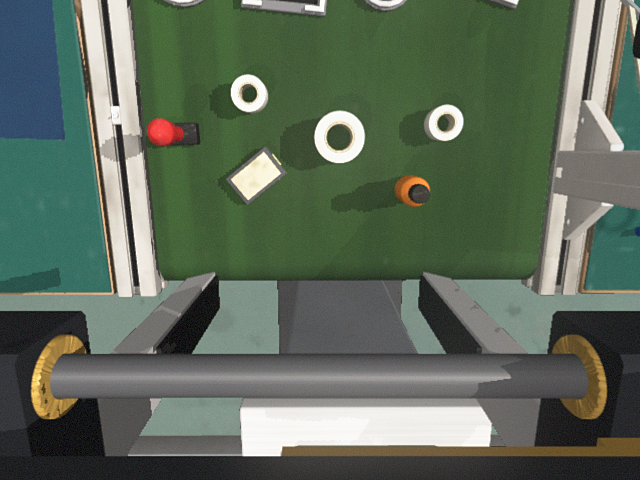

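View pics/wb.png

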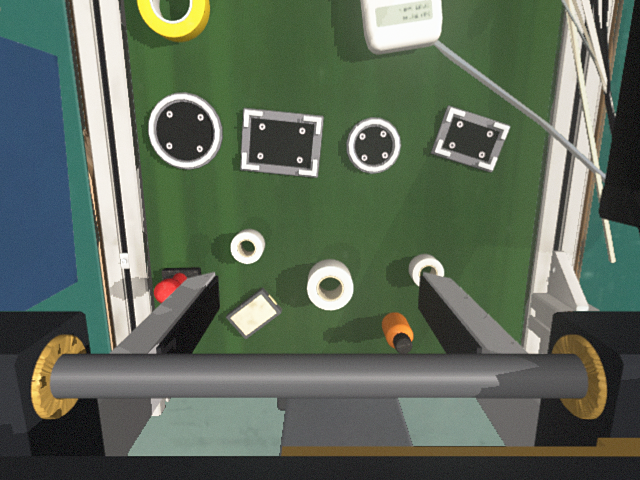

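```bash
cat > m.py <<'E'
from h import *
wa=np.load('wa.npy',allow_pickle=True).item(); wb=np.load('wb.npy',allow_pickle=True).item()
def blob(p,box,f):
    x0,y0,x1,y1=box; im=p['frame'][y0:y1,x0:x1]; hsv=cv2.cvtColor(im,cv2.COLOR_BGR2HSV)
    m=f(hsv[...,0].astype(int),hsv[...,1],hsv[...,2]).astype(np.uint8)
    n,l,s,c=cv2.connectedComponentsWithStats(m); 
    ks=[i for i in range(1,n) if s[i,4]>15]; pts=np.argwhere(np.isin(l,ks))[:,::-1]+[x0,y0]
    return pts.astype(np.float32)
def world(p,pts,z): return np.array([at(p,q,z)[:2] for q in pts],np.float32)*1000
def rect(p,box,z,f):
    R=cv2.minAreaRect(world(p,blob(p,box,f),z)); return np.round(R[0],1),np.round(R[1],1),R[2].__round__(1)
def circ(p,box,z,f):
    w=world(p,blob(p,box,f),z); h=cv2.convexHull(w); return [np.round(t,1) for t in cv2.fitEllipse(h)]
E
python3 - <<'E'
from m import *
white=lambda h,s,v:(s<60)&(v>150)
for n,b in dict(roll=(141,86,229,174),bottle=(342,112,404,178)).items(): print(n,circ(wb,b,.008,white))
for n,b in dict(batt=(234,100,330,184),stamp=(430,100,514,178)).items(): print(n,rect(wb,b,.008,white))
print('roll part',circ(wa,(310,105,370,168),.03,lambda h,s,v:(s<60)&(v>140)))
print('battery label',rect(wa,(222,140,292,210),.011,lambda h,s,v:(s<80)&(v>150)))
b=blob(wa,(220,140,295,210),lambda h,s,v:~((h>40)&(h<80)&(s>90))); print('batt all',rect(wa,(220,140,295,210),.011,lambda h,s,v:~((h>40)&(h<80)&(s>90))))
bk=lambda h,s,v:(v<60)&(s<120)
print('cap',circ(wa,(400,175,440,215),.058,lambda h,s,v:(v<70)&(s<110)))
org=lambda h,s,v:(h<20)&(s>150)&(v>80)
print('orange',blob(wa,(385,165,440,215),org).min(0),blob(wa,(385,165,440,215),org).max(0))
f=blob(wa,(150,110,215,155),bk);print('foot px',cv2.boxPoints(cv2.minAreaRect(f)).round(0).tolist(), rect(wa,(150,110,215,155),.012,bk))
f=blob(wa,(140,110,200,155),lambda h,s,v:((h<8)|(h>172))&(s>120)); print('red',f.min(0),f.max(0))
# box top, post
S=r.capture('scene');D=r.capture('side')
def tri(u,v):
    (o1,d1),(o2,d2)=ray(S,u),ray(D,v); s=np.linalg.lstsq(np.c_[d1,-d2],o2-o1,rcond=None)[0]
    return ((o1+d1*s[0]+o2+d2*s[1])/2).round(3), np.linalg.norm(o1+d1*s[0]-o2-d2*s[1]).round(3)
print(tri((88,267),(190,297)),tri((200,380),(385,322)))
print('rail right',at(wa,(570,200),.0),'left',at(wa,(105,200),0),'post',at(wa,(570,160),.05))
big=cv2.resize(wa['frame'][95:215,130:290],None,fx=5,fy=5,interpolation=cv2.INTER_CUBIC); cv2.imwrite('pics/cr.png',big)
E
```

```text
roll [array([641. , 190.6]), array([75.1, 75.6]), np.float64(163.4)]
bottle [array([627.1,  -6.2]), array([53.8, 55.3]), np.float64(118.1)]
batt (array([629.4,  90.8]), array([81.7, 61.4]), 84.3)
stamp (array([ 633.6, -107.1]), array([68.1, 47.8]), 73.3)
roll part [array([477. ,  39.4]), array([50.1, 50.5]), np.float64(111.2)]
battery label (array([439.4, 124.6]), array([29.2, 52.9]), 38.3)
batt all (array([447.2, 116.9]), array([40.5, 83.2]), 38.0)
cap [array([423.8, -35.7]), array([16.2, 20.3]), np.float64(158.0)]
orange [395. 176.] [429. 206.]
foot px [[172.0, 123.0], [199.0, 123.0], [199.0, 145.0], [172.0, 145.0]] (array([480.5, 197.6]), array([28.8, 22. ]), 90.0)
red [147. 118.] [183. 145.]
(array([0.702, 0.315, 0.188]), np.float64(0.01)) (array([0.476, 0.329, 0.195]), np.float64(0.003))
rail right [ 0.4096 -0.2164  0.    ] left [0.411  0.2951 0.    ] post [ 0.4543 -0.1798  0.05  ]
```

View pics/cr.png

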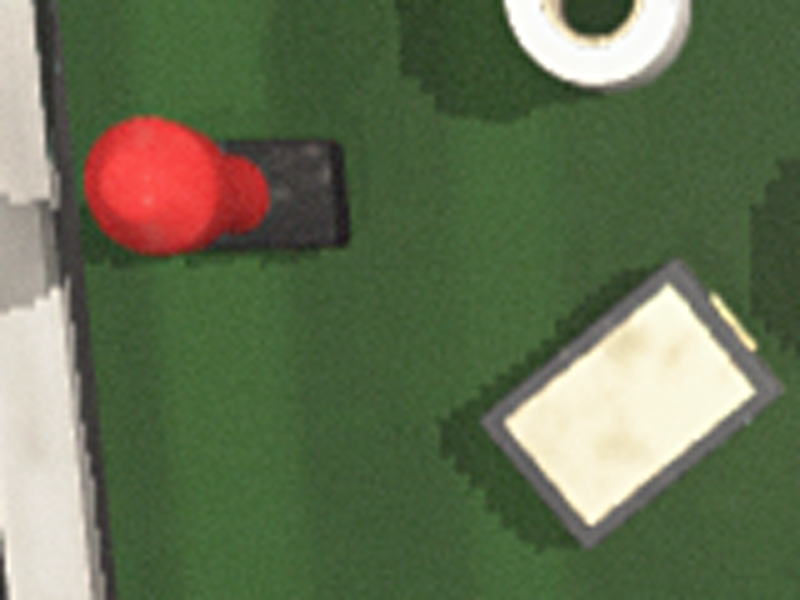

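```bash
cat >> h.py <<'E'
d2r=np.pi/180
def st(tag):
    o=r.observe(); print(tag,round(o['time_s'],1),np.round(o['ee_pos'],4),'gap',round(o['finger_gap'],4),'gf',round(float(np.max(o['gripper_force'])),1),'F',np.round(o['contact_force'],1)); return o
def pick(xy,phi,tip,opening,grip,zs=.20):
    """tip: fingertip height above belt at the grasp"""
    r.set_gripper(opening)
    r.move_ptp([*xy,zs],ori(phi*d2r)); z=tip+.097
    r.movel([*xy,z+.02],.2)
    hit=r.movel([*xy,z],.05,stop_force=8); o=st('down hit=%s'%hit)
    r.set_gripper(opening*0,grip); st('grip')
    r.movel([*xy,zs],.2); st('up'); return o['ee_pos'][2]
def place(xy,phi,z,opening,zs=.20):
    """z: TCP height with the part on the nest floor"""
    r.move_ptp([*xy,zs],ori(phi*d2r))
    r.movel([*xy,z+.012],.2)
    hit=r.movel([*xy,z-.002],.02,stop_force=3); o=st('placed hit=%s (nominal %.4f)'%(hit,z))
    r.set_gripper(opening); r.movel([*xy,zs],.2); st('clear')
E
python3 - <<'E'
from m import *
c=at(wa,(256.5,175.8),.011); print('batt',c)
print('knob',at(wa,(161,132),.053),'foot right',at(wa,(197.5,133.8),.012))
for X in ([.424,-.036],[.424,-.033],[.427,-.033]): print(X,'cap',proj(wa,[*X,.058]),'shoulder L/R',proj(wa,[X[0],X[1]+.015,.042]),proj(wa,[X[0],X[1]-.015,.042]))
print('cap blob',np.mean(blob(wa,(400,175,440,215),lambda h,s,v:(v<70)&(s<110)),0))
xy=(c[:2]+[.4394,.1246])/2
z=pick(xy,128.3,.003,.060,15)
place([.6294,.0908],84.3,z+.004,.050)
p=r.capture('wrist'); cv2.imwrite('pics/b1.png',p['frame'])
E
```

```text
batt [0.4377 0.1256 0.011 ]
knob [0.4812 0.2067 0.053 ] foot right [0.4808 0.1847 0.012 ]
[0.424, -0.036] cap [419.23531226 193.26884755] shoulder L/R [400.18273066 191.50713593] [430.46719157 191.41898289]
[0.424, -0.033] cap [416.08383627 193.27799157] shoulder L/R [397.15513097 191.51586728] [427.4380128  191.42786701]
[0.427, -0.033] cap [416.25127535 190.11928296] shoulder L/R [397.28309946 188.47789852] [427.61869628 188.38908826]
cap blob [417.9301  193.61829]
down hit=False 9.7 [0.4384 0.1251 0.0998] gap 0.0602 gf 0.0 F [-0.5  0.1 -0.6]
grip 10.2 [0.4387 0.1251 0.1002] gap 0.0358 gf 15.0 F [0.  0.  0.9]
up 10.9 [0.4379 0.125  0.1993] gap 0.0356 gf 15.0 F [-0.4  0.7 -0.5]
placed hit=True (nominal 0.1038) 12.8 [0.6294 0.0908 0.1041] gap 0.0357 gf 15.0 F [ 0.2 -0.7  3.4]
clear 13.9 [0.6289 0.0908 0.1994] gap 0.0502 gf 0.0 F [ 0.2 -0.8 -0.9]
```

View pics/b1.png

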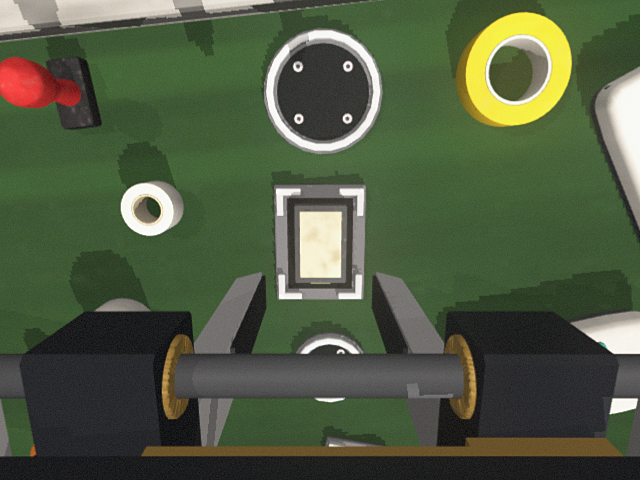

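```bash
python3 - <<'E'
from m import *
z=pick([.481,.206],90,.026,.050,15)
p=r.capture('wrist'); cv2.imwrite('pics/s1.png',p['frame'])
place([.6336,-.1071],73.3,z+.004,.050)
p=r.capture('wrist'); cv2.imwrite('pics/s2.png',p['frame'])
E
```

```text
down hit=False 15.9 [0.4808 0.206  0.1228] gap 0.05 gf 0.0 F [ 0.  -0.3  0.6]
grip 16.5 [0.4812 0.206  0.1232] gap 0.0233 gf 15.0 F [-0.   0.2  1.2]
up 17.0 [0.4806 0.2059 0.1996] gap 0.0232 gf 15.0 F [-0.7  0.1 -0.8]
placed hit=True (nominal 0.1268) 19.4 [ 0.6335 -0.1072  0.1271] gap 0.0236 gf 15.0 F [ 0.2 -0.4  5.1]
clear 20.6 [ 0.6335 -0.1071  0.2   ] gap 0.0502 gf 0.0 F [-0.   0.2  0.5]
```

View pics/s2.png

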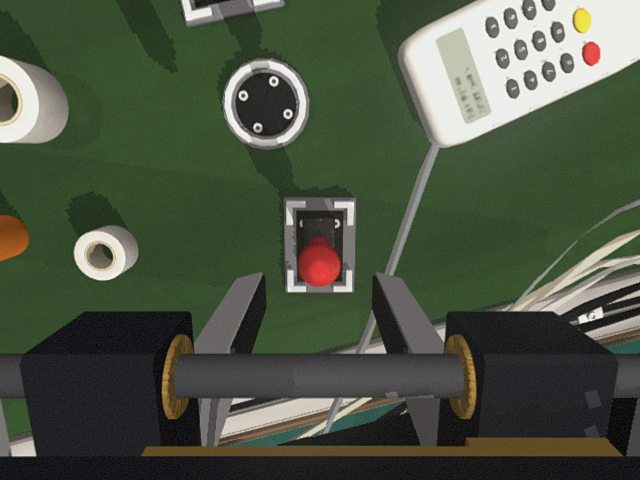

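```bash
python3 - <<'E'
from m import *
z=pick([.477,.0394],90,.010,.070,10)
place([.641,.1906],90,z+.004,.062)
p=r.capture('wrist'); cv2.imwrite('pics/r1.png',p['frame'])
z=pick([.424,-.0355],120,.014,.050,10)
place([.6271,-.0062],90,z+.004,.042)
p=r.capture('wrist'); cv2.imwrite('pics/f1.png',p['frame'])
r.move_ptp([.50,.05,.36],ori(0))
p=r.capture('wrist'); cv2.imwrite('pics/e.png',p['frame']); st('end')
S=r.capture('scene'); cv2.imwrite('pics/e2.png',S['frame'])
E
```

```text
down hit=False 23.1 [0.4768 0.0395 0.1068] gap 0.0702 gf 0.0 F [ 0.2 -0.4 -0.6]
grip 23.5 [0.4771 0.0394 0.1072] gap 0.0495 gf 10.0 F [0.8 0.5 0.6]
up 24.1 [0.4764 0.0394 0.1993] gap 0.0494 gf 10.0 F [ 0.1  0.4 -0.6]
placed hit=True (nominal 0.1108) 26.1 [0.641  0.1907 0.111 ] gap 0.0493 gf 10.0 F [0.  1.2 4.1]
clear 27.2 [0.6405 0.1905 0.1994] gap 0.062 gf 0.0 F [-0.5 -0.7 -0.5]
down hit=False 29.9 [ 0.4239 -0.0355  0.1108] gap 0.0502 gf 0.0 F [-0.   0.7 -0.3]
grip 30.4 [ 0.424  -0.0356  0.1112] gap 0.0295 gf 10.0 F [-0.5 -0.8  0.6]
up 30.9 [ 0.4236 -0.0353  0.1995] gap 0.0294 gf 10.0 F [-1.1 -0.7 -0.5]
placed hit=True (nominal 0.1148) 32.9 [ 0.6271 -0.0062  0.115 ] gap 0.029 gf 10.0 F [-0.3 -0.   2.8]
clear 33.9 [ 0.6267 -0.0061  0.1995] gap 0.042 gf 0.0 F [-0.5  0.3  1. ]
end 35.5 [0.5    0.0499 0.3591] gap 0.0419 gf 0.0 F [-0.2 -1.1 -0.5]
```

View pics/e.png

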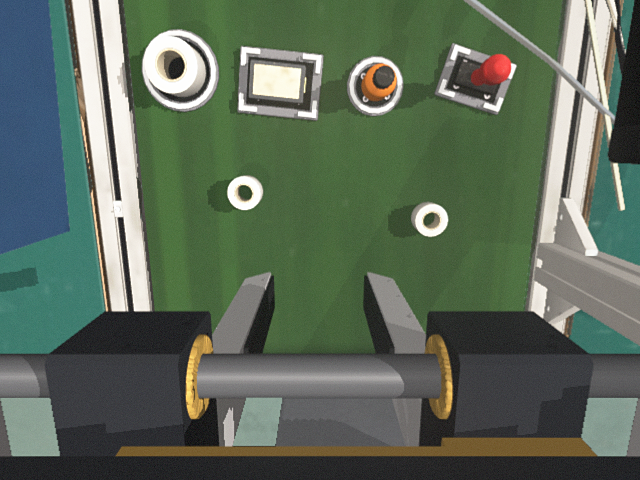

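View pics/e2.png

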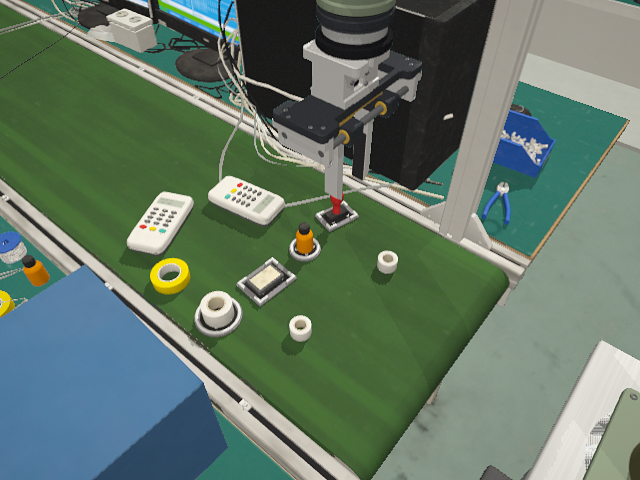

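The pictures show all four parts seated in their nests: roll at (180,68), battery (279,82), bottle (379,83) and stamp (482,75). The terminals haven't moved, and each part met the nest floor within 0.3 mm of the expected height.

```bash
python3 -c "
from station import r
print(r.sign_off())"
```

```text
the job is handed in; nothing more can be done
None
```

I placed the battery pack, date stamp, label roll and small bottle in their matching nests, let go of all four, left the terminals alone, and handed the job in at about 36 s; the sign-off returned no verdict.

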